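# Pull a tote pan out from under the bench rack with the pan hook

## Task

Take the pan hook from the rubber mat, drop its tip into the pull loop of the yellow pan and drag that pan along the bench until all of it is out from under the rack, touching the pan only with the hook. Then unhook and lay the hook back down on the mat. Keep the pan flat on the bench, do not let the hook fall, and leave the blue pan, the V-block and the jar where they are.

Things in the scene. Friction and masses are not known exactly. Their poses are not given: they have to be found in the camera images.
- hook_grip (a point): Where to grip the hook: in its red handle, half-way up (17 mm above the underside), close to the centre of mass. The flat-sided handle is 26 wide x 34 high x 110 long, reaching 75 mm behind this point and 35 mm ahead of it; grip across the 26 mm. Own x axis: along the handle towards the hook; z: up, away from the tip; y: across
- hook: Loose steel pan hook, about 0.22 kg, lying on the mat, tip down. From the red handle a 7 mm steel rod runs on, rises to 41 mm above the handle's underside, stays level for 130 mm and bends down into the hook. Origin: under the middle of the handle, at the height of its underside (hook_grip is at 0.02, 0, 0.017). Axes as hook_grip
- hook_tip (a point): End of the hook's down-pointing tip, 3.5 mm above its lowest point: 226 mm ahead of hook_grip along the hook's x axis and 13.5 mm lower. Same axes as hook_grip. The leg above it is 7 mm thick and slants: 26 mm above the tip it is 6 mm further ahead, then it bends back into the level rod, whose middle is 37.5 mm above the tip
- yellow_pan: Loose yellow steel tote pan with rod offcuts in it, 0.4 to 0.8 kg, standing on the bench under the rack, 140 long (x) x 100 wide (y) x 60 high, open top. Origin: centre of its underside. Its front (-x) faces out of the rack's open front
- yellow_pan_ring (a point): Centre of the opening of the yellow pan's fixed pull loop, 40 mm above the pan's underside, 16 mm ahead of its front face (pan frame -0.086, 0, 0.040); axes as the pan. The loop is a level U of 5 mm bar welded to the front; its opening runs straight up and down, 29 mm deep (x, face to bar), 35 mm wide (y). It starts 35 to 70 mm in under the deck
- yellow_back_left (a point): Lower back left corner of the yellow pan (pan frame 0.07, 0.05, 0), same axes as the pan
- yellow_back_right (a point): Lower back right corner of the yellow pan (pan frame 0.07, -0.05, 0), same axes as the pan
- blue_pan: Loose blue pan, otherwise the same as the yellow one, next to it under the rack; the two may stand either way round with 20 to 35 mm between them. Origin: centre of its underside. To be left alone
- rack: Fixed red-brown angle-iron rack on the bench, 250 deep (x) x 320 wide (y); one wire deck, its underside 150 mm above the bench, stock on it; 25 mm legs at the corners; open front. Origin: centre of its footprint at bench height. Its x axis points from front to back: the front edge is at x = -0.125 and pans come out along -x
- mat: Fixed black rubber bench mat, 380 (x) x 240 (y) x 3 mm thick. Origin: centre of its underside
- v_block: Loose dark steel V-block, 56 x 40 x 36 mm high, standing on the bench beyond the work. Origin: centre of its underside. To be left alone
- jar: Loose closed jar, 60 mm across, 75 mm high, standing on the bench beyond the work. Origin: centre of its underside. To be left alone
Not all that is in view belongs to the job. Of the things shaped like the yellow_pan, the yellow one is meant.

How it is judged (in metres and radians):
On the way, in this order (a step that is already met when the one before it is completed fails the run):
1. the hook's tip is down through the yellow pan's pull loop (at least 6 mm below the bar's middle) (x of hook_tip in the frame of yellow_pan_ring between -0.017 and 0.017 m and y of hook_tip in the frame of yellow_pan_ring between -0.018 and 0.018 m and z of hook_tip in the frame of yellow_pan_ring between -0.038 and -0.006 m), for 0.1 s.
2. the yellow pan is wholly out in front of the rack's front edge, the hook's tip still in its loop (all of step 1 and x of each of yellow_back_left, yellow_back_right in the frame of rack below -0.125 m), for 0.1 s.
At the end, for the whole second after the job is handed in: The yellow pan stands flat and still on the bench with both back corners in front of the rack's front edge; the hook is clear of it and lies still on the mat, the grip point of its handle inside the mat's outline and under 35 mm above the bench, its tip under 40 mm (x of each of yellow_back_left, yellow_back_right in the frame of rack below -0.125 m and height (world z) of yellow_pan below 0.006 m and angle between yellow_pan's own z axis and vertical below 0.08 rad and linear speed of each of yellow_pan, hook below 0.02 m/s and x of hook_grip in the frame of mat between -0.19 and 0.19 m and y of hook_grip in the frame of mat between -0.12 and 0.12 m and height (world z) of hook_grip below 0.035 m and height (world z) of hook_tip below 0.04 m and contact force between hook and yellow_pan below 0.1 N); the robot touches nothing.
It fails at once if the gripper or the arm touches the yellow pan (over 1 N) (contact force between any of the fingers, the arm and yellow_pan above 1 N).
It fails at once if the yellow pan is tipped by more than 0.25 rad or lifted 20 mm (angle between yellow_pan's own z axis and vertical above 0.25 rad or height (world z) of yellow_pan above 0.02 m).
It fails at once if the hook is let go with its handle more than 30 mm above where it lies (height (world z) of hook_grip above 0.05 m and contact force between the fingers and hook below 0.05 N).
It fails at once if the blue pan, the V-block or the jar is moved by more than 15 mm (distance of any of blue_pan, v_block, jar from where it was at the start of the episode above 0.015 m).
It also fails if it takes over 53 s, if anything falls off the work surface, if the arm or the gripper's body presses on something with over 40 N, if the wrist force passes 120 N, or if a joint passes its speed limit or range.

## Robot

A 6-joint arm with a two-finger parallel gripper is mounted at the origin on the work surface. World frame = base frame: x ahead of the robot, y to its left, z up, the work surface at z = 0. Lengths are in m, angles in degrees, forces in N, time in s.
With the tool pointing down it reaches from about 0.375 to 0.75 m from the base axis. Payload 9 kg.
Tool frame: the origin (TCP) lies where the fingers leave the gripper's body, on its centre line; the fingertips stand 73 mm ahead of it and the grasp point (between the pads) lies 54 mm ahead of it (robot.tip_reach is the distance from the TCP to the fingertips, in m); z points along the fingers, y is the direction in which the jaws open and shut (so a half turn about z gives the same grasp; the last joint's range is limited). The gripper opens to 85 mm and grips with 20 to 120 N. Pads are 22 mm wide; open, the fingers measure 114 mm over their backs; the gripper's body (76 mm by 85 mm) begins 54 mm behind the grasp point. The pads swing forward as they close: fully open they stand 13 mm farther back than shut.
Start: joints at [-76.129, 5.964, 5.575, 89.605, 0, 77.527], TCP at [0.266, -0.538, 0.304] pointing down, gripper open.
Joint ranges: [-171.21, 171.21], [-48.23, 106.86], [-62.78, 66.21], [-105.2, 120.99], [-86.42, 89.51], [-180, 180]. Speed limits (degrees/s): [127.2, 127.2, 147.25, 180, 180, 180].

## Interface

Orientations are given as [roll, pitch, yaw] about the fixed x, y, z axes, in that order (R = Rz(yaw) Ry(pitch) Rx(roll)).
In Python, from plant import robot gives the robot as it stands. Calls block until the motion is done:
- robot.move_pose(position, orientation): joint-space move of the TCP to a pose.
- robot.line_to(position, vel=0.15, rotation=None, guard=None): straight line of the TCP; rotation=None keeps the orientation; vel is the mean speed in m/s. With guard (N) it stops when the force on the tool has changed by that much, and returns True; else False.
- robot.goto_joints(angles): joint-space move.
- robot.set_gripper(opening): finger opening in m; the grip force is fixed at half the most; returns when the fingers have stopped.
- robot.pause(seconds).
- robot.ik(position, orientation): joint angles nearest the present ones, or None.
- robot.observe(): the state.
- robot.grab_frame(name): name is "scene" or "top" or "wrist"; returns the picture (400x640x3 uint8, blue, green, red); there is no depth.
- robot.get_calibration(name): a dict with "vertical_fov" (degrees; the focal length in pixels is half the picture's height over the tangent of half this angle, whatever the lens; pixels are square), "cx", "cy" (the principal point, pixels), "rvec" (rotation vector, rad) and "tvec" (3), from world to camera coordinates, as OpenCV has them. Camera axes: x right, y down, z forward; pixel columns grow to the right and rows downward; lengths in m; the calibration is good to about 2 mm. A picture is of the moment at which its call begins: read the wrist's pose just before it. get_calibration takes no time and is no camera call; for the wrist camera it gives the pose at the moment of the call.
A pose or a line that the arm cannot do raises robot.IKError and nothing moves.
- robot.job_done(): hands the job in, once; it reports no verdict.
The state is a dict: "time": time; "q": joint angles; "qvel": joint speeds; "joint_torque": joint torques, N m; "tool_pos": TCP position; "tcp_rot": TCP orientation; "ft_force": force on the tool from outside, world axes, zero at the start; "torque": the same for the moment, N m; "gripper_width": finger opening in m.
Only numpy, scipy, OpenCV 4.12 (cv2) and the standard library are available. Lean on these libraries where they do the work, as an engineer would, in place of code of your own. Each camera call takes 0.05 s, during which the arm holds its last target. There are 200 camera calls.

## Working session

There is one attempt and no reset: what is moved stays moved. The work goes in short steps, each a Python script; the robot and the scene stay as the last script left them, time stands still between calls to the robot, and variables do not carry over. Pictures are saved under pics/ and viewed, about 8 in all and at most 12, crops included, and the job is handed in when it is done.

```bash
mkdir -p pics; ls
cat > h.py <<'E'
import numpy as np, cv2
from plant import robot
def cal(n):
    c=robot.get_calibration(n); f=200/np.tan(np.radians(c["vertical_fov"])/2)
    K=np.array([[f,0,c["cx"]],[0,f,c["cy"]],[0,0,1.]]); R=cv2.Rodrigues(np.array(c["rvec"],float))[0]
    return K,R,np.array(c["tvec"],float).ravel(),c
def ray(C,uv):
    K,R,t,_=C; return -R.T@t, R.T@np.linalg.inv(K)@np.array([uv[0],uv[1],1.])
def onz(C,uv,z):
    o,d=ray(C,uv); return o+d*(z-o[2])/d[2]
def proj(C,p):
    K,R,t,_=C; q=K@(R@np.array(p,float)+t); return q[:2]/q[2]
E
python3 - <<'E'
from h import *
for n in("scene","top","wrist"):
    C=cal(n); print(n,C[3]," pos",-C[1].T@C[2]); cv2.imwrite(f"pics/{n}0.png",robot.grab_frame(n))
print(robot.observe())
E
```

```text
pics
scene {'vertical_fov': 44.49193888326054, 'cx': 324.0834755491857, 'cy': 197.41684890188938, 'rvec': array([ 0.75072515, -2.92980663,  0.49172716]), 'tvec': array([0.47254706, 0.15272184, 1.41396532])}  pos [0.26845263 0.50684088 1.38454618]
top {'vertical_fov': 45.51984492392909, 'cx': 318.9341232241469, 'cy': 194.72241162795885, 'rvec': array([ 2.15212773, -2.1741696 ,  0.16200781]), 'tvec': array([0.09614279, 0.49444515, 1.58653538])}  pos [0.28577549 0.12366757 1.63519193]
wrist {'vertical_fov': 66.03137721696235, 'cx': 318.1494821904904, 'cy': 199.356371326455, 'rvec': array([-2.45196082,  1.52100977,  0.22880988]), 'tvec': array([-0.59865934, -0.03866439,  0.38017776])}  pos [ 0.33154875 -0.50525455  0.37311707]
{'time': 0.15, 'q': array([-7.61295211e+01,  5.99065069e+00,  5.53871432e+00,  8.96060018e+01,
       -1.72179076e-03,  7.75267078e+01]), 'qvel': array([-0.00466601, -0.11309151,  0.14051242,  0.00903766, -0.07243735,
       -0.03837661]), 'joint_torque': array([ 3.31967283e-03, -5.57358670e+01,  5.04006135e+01,  1.27454443e-02,
       -2.15947184e-04, -2.04676093e-05]), 'tool_pos': array([ 0.26621062, -0.53750485,  0.30331568]), 'tcp_rot': array([-1.79943058e+02, -1.08325837e-02,  2.63437666e+01]), 'ft_force': array([ 0.12160332, -0.54254852,  0.30779385]), 'torque': array([-0.10971971, -0.00790858, -0.01335159]), 'gripper_width': 0.08535985266009692}
```

View pics/scene0.png

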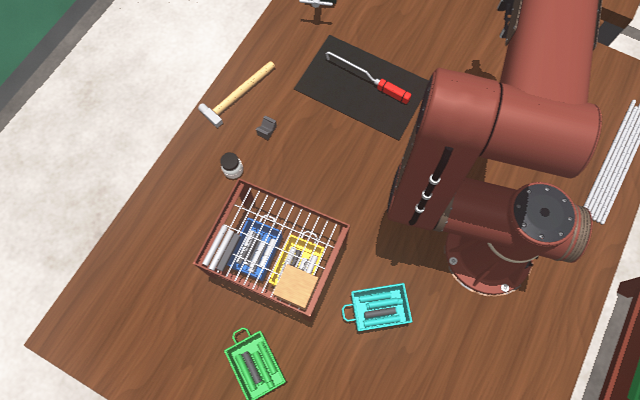

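View pics/top0.png

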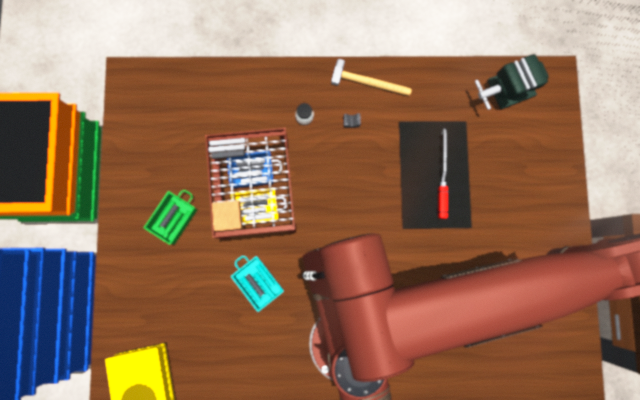

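Top view: x is up and y is left. The rack is at about (250,183) and opens to the right (-y). The yellow pan is the lower one, with its loop at about (280,208). The hook is at about (444,175), with its handle at (444,203). Scene view: the handle is at (397,92), the tip at (328,56) and the yellow loop at about (315,240). Next I'll measure coarsely by mask.

```bash
cat > m.py <<'E'
from h import *
T,S=cal("top"),cal("scene")
t,s=cv2.imread("pics/top0.png"),cv2.imread("pics/scene0.png")
def mask(im,lo,hi,box):
    m=cv2.inRange(cv2.cvtColor(im,cv2.COLOR_BGR2HSV),np.array(lo),np.array(hi)); o=np.zeros_like(m)
    x0,y0,x1,y1=box;o[y0:y1,x0:x1]=m[y0:y1,x0:x1]; return o
for n,C,im,bh,bm in(("top",T,t,(430,170,460,225),(390,110,480,235)),("scene",S,s,(370,70,415,108),(285,30,432,145))):
    m=mask(im,(0,150,90),(8,255,255),bh); c=max(cv2.findContours(m,0,1)[0],key=cv2.contourArea)
    r=cv2.minAreaRect(c); P=[onz(C,p,0.028)[:2] for p in cv2.boxPoints(r)]
    print(n,"handle c",onz(C,r[0],0.028).round(4),"corners",np.round(P,3).tolist())
    m=mask(im,(0,0,0),(179,120,60),bm); m=cv2.morphologyEx(m,cv2.MORPH_OPEN,np.ones((3,3))); c=max(cv2.findContours(cv2.morphologyEx(m,3,np.ones((15,15))),0,1)[0],key=cv2.contourArea)
    r=cv2.minAreaRect(c); print(n,"mat",onz(C,r[0],0.003).round(4),np.round([onz(C,p,0.003)[:2] for p in cv2.boxPoints(r)],3).tolist())
print("tip top",onz(T,(444,130),.035),"scene",onz(S,(328,56),.035))
print("loop top",onz(T,(281,207),.04),"scene",onz(S,(315,238),.04))
W=cal("wrist");print("wrist fwd",W[1][2],"right",W[1][0], "in tool:")
A=cv2.resize(t[115:245,195:305],None,fx=3.5,fy=3.5,interpolation=2); B=cv2.resize(s[170:330,185:360],None,fx=2.4,fy=2.4,interpolation=2)
h=max(A.shape[0],B.shape[0]); pad=lambda a:cv2.copyMakeBorder(a,0,h-a.shape[0],0,0,0)
cv2.imwrite("pics/c1.png",np.hstack([pad(A),pad(B)])[:600,:805])
E
python3 m.py
```

```text
top handle c [ 0.4653 -0.3318  0.028 ] corners [[0.522, -0.317], [0.522, -0.352], [0.409, -0.346], [0.409, -0.312]]
top mat [ 0.5666 -0.3145  0.003 ] [[0.752, -0.197], [0.762, -0.432], [0.386, -0.429], [0.378, -0.201]]
scene handle c [ 0.465  -0.3258  0.028 ] corners [[0.519, -0.306], [0.522, -0.348], [0.411, -0.345], [0.409, -0.304]]
scene mat [ 0.3642 -0.338   0.003 ] [[0.353, -0.251], [0.391, -0.425], [0.376, -0.429], [0.338, -0.254]]
tip top [ 0.71718302 -0.34479167  0.035     ] scene [ 0.70774457 -0.33479162  0.035     ]
loop top [0.45381559 0.21918825 0.04      ] scene [0.44948894 0.21687212 0.04      ]
wrist fwd [-0.26039751 -0.1255778  -0.95730003] right [ 0.44380423 -0.89611817 -0.00316825] in tool:
```

View pics/c1.png

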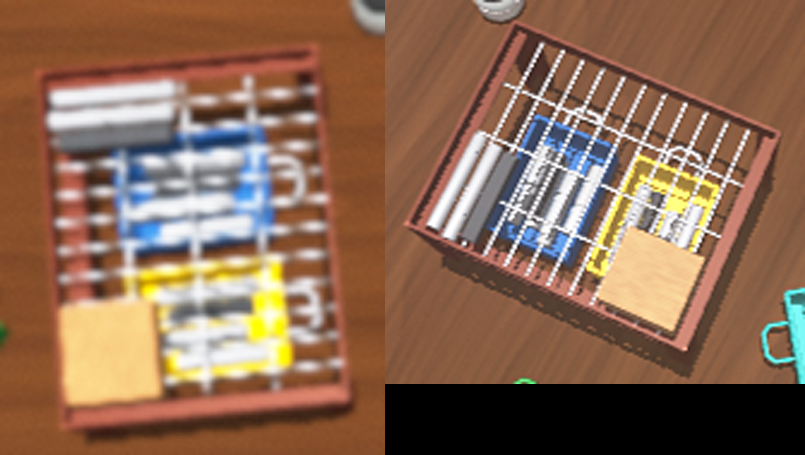

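The crop shows the yellow loop at about (283,202) in the top view and (311,235) in the scene view. That puts it near (0.46,0.21), partly hidden by the wires. Next comes an oblique wrist view from the front of the rack.

```bash
cat >> h.py <<'E'
from scipy.spatial.transform import Rotation as Ro
def camtool():
    o=robot.observe(); K,R,t,_=cal("wrist"); Rt=Ro.from_euler("xyz",o["tcp_rot"],degrees=True).as_matrix()
    return R@Rt, Rt.T@(-R.T@t-np.array(o["tool_pos"]))   # cam<-tool rot, cam pos in tool
def lookpose(cp,target,Rct,pc):
    z=np.array(target)-cp; z/=np.linalg.norm(z); x=np.cross(z,[0,0,1.]); x/=np.linalg.norm(x); y=np.cross(z,x)
    Rt=np.array([x,y,z]).T@Rct
    return np.array(cp)-Rt@pc, Ro.from_matrix(Rt).as_euler("xyz",degrees=True)
E
python3 - <<'E'
from h import *
T,S=cal("top"),cal("scene")
def tri(ua,ub):
    o1,d1=ray(T,ua);o2,d2=ray(S,ub);d1/=np.linalg.norm(d1);d2/=np.linalg.norm(d2)
    a=np.linalg.lstsq(np.array([d1,-d2]).T,o2-o1,rcond=None)[0];p,q=o1+a[0]*d1,o2+a[1]*d2
    return ((p+q)/2).round(4),np.linalg.norm(p-q).round(4)
print("loop",tri((283,202),(311.2,234.6)))
t=lambda u,v:(195+u/3.5,115+v/3.5); s=lambda u,v:(185+(u-385)/2.4,170+v/2.4)
print("rack far front top",tri(t(318,48),s(518,28))); print("rack near front top",tri(t(350,400),s(778,133)))
Rct,pc=camtool(); print(Rct.round(3),pc.round(4))
for y in(-.12,-.08,-.04,0):
  for z in (.2,.25,.3,.35):
    p,r=lookpose(np.array([.44,y,z]),[.46,.2,.05],Rct,pc); q=robot.ik(p,r); print(y,z,p.round(3),r.round(0),None if q is None else np.round(q))
E
```

```text
loop (array([0.468 , 0.2124, 0.0342]), np.float64(0.0067))
rack far front top (array([0.6954, 0.197 , 0.1333]), np.float64(0.0055))
rack near front top (array([0.3727, 0.1692, 0.1529]), np.float64(0.0014))
[[ 0.     1.     0.002]
 [-0.957  0.001 -0.289]
 [-0.289 -0.002  0.957]] [ 0.0729  0.     -0.0699]
-0.12 0.2 [ 0.444 -0.061  0.118] [180. -82.  86.] None
-0.12 0.25 [ 0.443 -0.072  0.161] [180. -75.  86.] [-49.  32.  -7. 120.  43.  15.]
-0.12 0.3 [ 0.443 -0.081  0.207] [180. -69.  86.] [-49.  23.  -8. 120.  41.  20.]
-0.12 0.35 [ 0.442 -0.09   0.254] [180. -64.  86.] None
-0.08 0.2 [ 0.444 -0.026  0.115] [180. -79.  86.] [-46.  36. -10. 117.  47.  13.]
-0.08 0.25 [ 0.443 -0.037  0.159] [180. -71.  86.] [-46.  25. -13. 115.  45.  20.]
-0.08 0.3 [ 0.442 -0.047  0.204] [180. -65.  86.] [-46.  17. -14. 115.  43.  25.]
-0.08 0.35 [ 0.442 -0.056  0.252] [180. -60.  86.] [-46.  10. -12. 116.  40.  29.]
-0.04 0.2 [0.444 0.008 0.111] [180. -75.  85.] [-42.  30. -16. 111.  50.  19.]
-0.04 0.25 [ 0.443 -0.004  0.156] [180. -67.  85.] [-43.  18. -19. 109.  47.  27.]
-0.04 0.3 [ 0.442 -0.015  0.202] [180. -61.  85.] [-43.   9. -19. 109.  44.  32.]
-0.04 0.35 [ 0.441 -0.024  0.25 ] [180. -56.  85.] [-42.   3. -17. 111.  41.  36.]
0 0.2 [0.444 0.041 0.108] [180. -70.  84.] [-39.  22. -22. 103.  52.  27.]
0 0.25 [0.443 0.027 0.153] [180. -62.  84.] [-39.  10. -24. 102.  48.  36.]
0 0.3 [0.442 0.016 0.2  ] [180. -56.  84.] [-39.   1. -24. 103.  44.  41.]
0 0.35 [0.441 0.008 0.249] [180. -51.  84.] [-38.  -4. -22. 106.  41.  45.]
```

Run:
```python
from h import *
import pickle
Rct,pc=camtool(); D={}
for i,cp in enumerate([[.53,-.02,.28],[.42,0,.22]]):
    p,r=lookpose(np.array(cp),[.47,.2,.05],Rct,pc); robot.move_pose(p,r); robot.pause(.3)
    C=cal("wrist"); im=robot.grab_frame("wrist"); D[i]=(C,im)
    cv2.imwrite(f"pics/w{i}.png",im)
pickle.dump(D,open("w.pkl","wb")); print(robot.observe()["time"],robot.observe()["q"].round(1))
```

```text
3.9833 [-42.6   8.5 -32.   98.2  54.2  35.3]
```

View pics/w0.png

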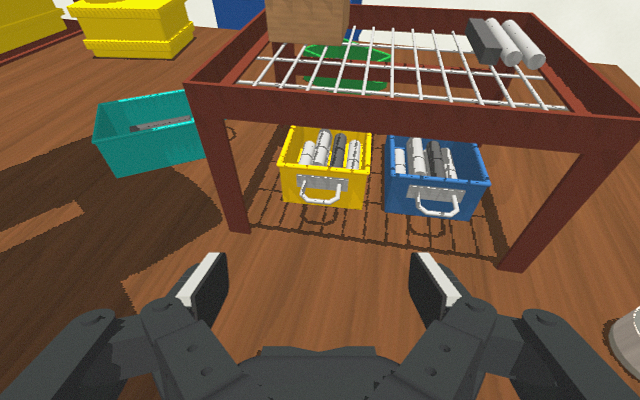

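View pics/w1.png

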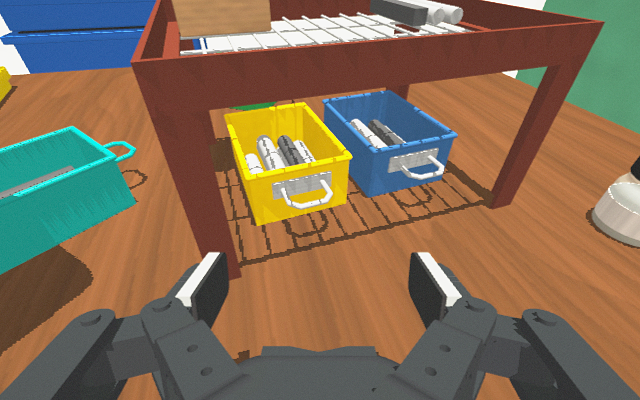

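w0 and w1 show both pans, with their white loops facing out. The yellow loop is at about (321,195) in w0 and (308,195) in w1, and the rack's leg feet are visible. I'll enlarge to read exact pixels.

Run:
```python
import cv2,numpy as np
a=cv2.imread("pics/w0.png")[120:220,270:380]; b=cv2.imread("pics/w1.png")[95:235,220:360]
A=cv2.resize(a,None,fx=4,fy=4,interpolation=0);B=cv2.resize(b,None,fx=4,fy=4,interpolation=0)[:,:]
A=cv2.resize(a,(396,360),interpolation=0); B=cv2.resize(b,(392,392),interpolation=0)  # 3.6x, 2.8x
A=cv2.copyMakeBorder(A,0,32,0,0,0)
cv2.imwrite("pics/c2.png",np.hstack([A,B]))
```

```text
(no output)
```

View pics/c2.png

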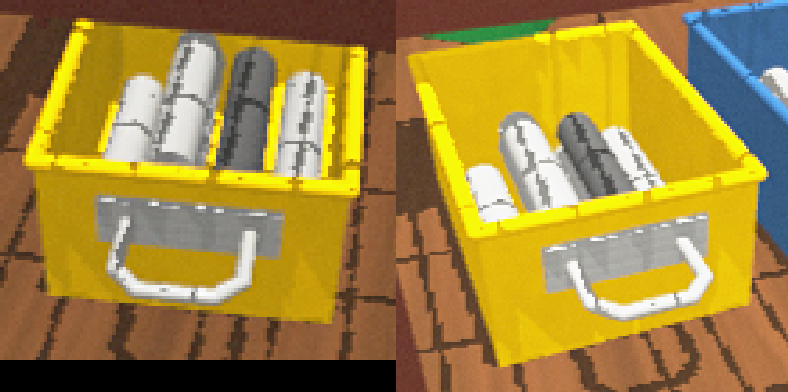

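Run:
```python
from h import *
import pickle
D=pickle.load(open("w.pkl","rb")); 
a=lambda u,v:(270+u/3.6-.4,120+v/3.6-.4); b=lambda u,v:(220+(u-396)/2.8-.4,95+v/2.8-.4)
C0,C1=D[0][0],D[1][0]
def tri(ua,ub):
    o1,d1=ray(C0,ua);o2,d2=ray(C1,ub);d1/=np.linalg.norm(d1);d2/=np.linalg.norm(d2)
    k=np.linalg.lstsq(np.array([d1,-d2]).T,o2-o1,rcond=None)[0];p,q=o1+k[0]*d1,o2+k[1]*d2
    return ((p+q)/2).round(4),np.linalg.norm(p-q).round(4)
for n,z,pa,pb in [("botL",0,a(47,296),b(500,365)),("botR",0,a(333,322),b(750,303)),("bar mid",.04,a(182,294),b(642,310)),("attL",.04,a(124,222),b(574,267)),("attR",.04,a(250,235),b(684,242))]:
    print(n,"w0",onz(C0,pa,z).round(4),"w1",onz(C1,pb,z).round(4),"tri",tri(pa,pb))
print("leg near front foot w0",onz(C0,(229,231),0),onz(C0,(251,234),0),"w1",onz(C1,(242,277),0)); print("leg far",onz(C0,(500,270),0),onz(C0,(522,272),0),"w1",onz(C1,(496,208),0))
```

```text
botL w0 [0.4138 0.2335 0.    ] w1 [ 0.4141  0.2353 -0.    ] tri (array([0.4144, 0.2323, 0.0022]), np.float64(0.0011))
botR w0 [0.5138 0.2474 0.    ] w1 [0.5139 0.2465 0.    ] tri (array([5.139e-01, 2.469e-01, 1.000e-04]), np.float64(0.0006))
bar mid w0 [0.4697 0.2088 0.04  ] w1 [0.462 0.207 0.04 ] tri (array([0.4657, 0.2241, 0.0245]), np.float64(0.0008))
attL w0 [0.443  0.2357 0.04  ] w1 [0.4443 0.2348 0.04  ] tri (array([0.444 , 0.2329, 0.042 ]), np.float64(0.0009))
attR w0 [0.484  0.2403 0.04  ] w1 [0.4846 0.2397 0.04  ] tri (array([0.4843, 0.2388, 0.0409]), np.float64(0.0005))
leg near front foot w0 [0.36949066 0.1721211  0.        ] [0.39611449 0.17469933 0.        ] w1 [0.39572781 0.17364476 0.        ]
leg far [0.66745201 0.19835167 0.        ] [0.6892268 0.2017501 0.       ] w1 [6.69748439e-01 1.98151401e-01 2.77555756e-17]
```

The measurements agree:
- **Pan width:** 0.1006 m across the front.
- **Ring:** (0.466, 0.225), yaw about 97°.
- **Rack front edge:** from (0.3695,0.172) to (0.689,0.202), at 5.3°.

Next is a close look at the hook.

Run:
```python
from h import *
robot.move_pose([.485,-.331,.25],[180,0,177.5]); robot.pause(.3)
C=cal("wrist"); im=robot.grab_frame("wrist"); cv2.imwrite("pics/w2.png",im)
import pickle; pickle.dump((C,im),open("w2.pkl","wb"))
h=cv2.cvtColor(im,cv2.COLOR_BGR2HSV); m=cv2.inRange(h,(0,150,90),(8,255,255))
c=max(cv2.findContours(m,0,1)[0],key=cv2.contourArea); r=cv2.minAreaRect(c); print(r)
for z in(.037,.02): print(z,np.round([onz(C,p,z)[:2] for p in cv2.boxPoints(r)],4).tolist())
print(robot.observe()["time"],robot.observe()["q"].round(1),proj(C,[.711,-.342,.01]))
```

```text
((317.0, 169.0), (70.0, 28.0), 90.0)
0.037 [[0.4333, -0.3419], [0.4344, -0.3167], [0.5005, -0.3188], [0.4993, -0.3457]]
0.02 [[0.4347, -0.3427], [0.4358, -0.316], [0.5059, -0.3183], [0.5046, -0.3468]]
5.9083 [-47.1   3.5  -2.6  83.9   0.  -44.6] [316.79087036 359.75921609]
```

View pics/w2.png

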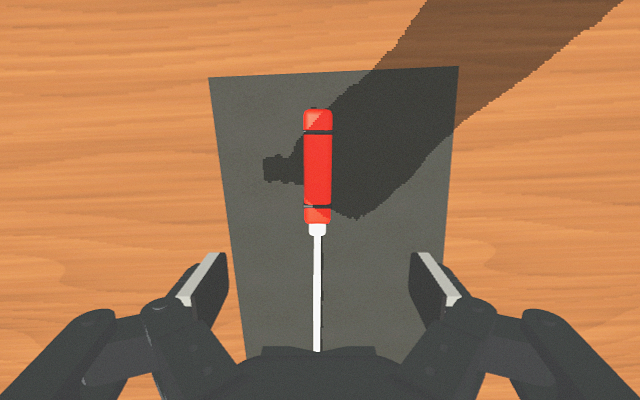

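The wrist view shows the red handle from (317,108) at its rear end to (317,224) at its front end, columns 303 to 332, with the rod running down to (317,350).

Run:
```python
from h import *
import pickle
C,im=pickle.load(open("w2.pkl","rb")); h=cv2.cvtColor(im,cv2.COLOR_BGR2HSV)
m=cv2.inRange(h,(0,120,50),(10,255,255)); n=0*m;n[100:230,295:340]=m[100:230,295:340]
ys,xs=np.nonzero(n); print(xs.min(),xs.max(),ys.min(),ys.max())
for r in(115,150,170,200,218):
    x=xs[ys==r]; L,R=onz(C,(x.min(),r+.5),.033),onz(C,(x.max()+1,r+.5),.033); print(r,x.min(),x.max(),((L+R)/2)[:2].round(4),(np.linalg.norm(R-L)).round(4))
print("rear",onz(C,(317.5,ys.min()),.037),onz(C,(317.5,ys.min()),.02),"front",onz(C,(317.5,ys.max()+1),.037),onz(C,(317.5,ys.max()+1),.03))
for r in(250,300,340):
    x=[c for c in range(305,332) if h[r,c,2]>180 and h[r,c,1]<40]; print("rod",r,onz(C,(np.mean(x)+.5,r+.5),.044).round(4),len(x))
print("mat corners",[onz(C,p,.003)[:2].round(3).tolist() for p in((209,78),(459,66))])
```

```text
303 332 109 223
115 303 332 [ 0.418  -0.3277] 0.027
150 303 331 [ 0.4492 -0.3295] 0.0269
170 304 331 [ 0.4681 -0.3299] 0.0265
200 304 330 [ 0.4976 -0.3317] 0.0263
218 304 330 [ 0.5162 -0.3325] 0.0267
rear [ 0.41233039 -0.32789777  0.037     ] [ 0.41240065 -0.32790045  0.02      ] front [ 0.52048888 -0.3326856   0.037     ] [ 0.52319786 -0.33280534  0.03      ]
rod 250 [ 0.5456 -0.3338  0.044 ] 7
rod 300 [ 0.6023 -0.3368  0.044 ] 8
rod 340 [ 0.6523 -0.3396  0.044 ] 7
mat corners [[0.379, -0.431], [0.379, -0.192]]
```

Run:
```python
from h import *
rot=[180,0,177.1]
robot.move_pose([.4867,-.331,.14],rot)
print(robot.line_to([.4867,-.331,.081],vel=.08,guard=8))
robot.set_gripper(0.0); o=robot.observe(); print(o["gripper_width"],o["tool_pos"],o["ft_force"])
robot.line_to([.4867,-.331,.20],vel=.1); robot.pause(.3)
o=robot.observe(); print(o["time"],o["gripper_width"],o["tool_pos"].round(4),o["tcp_rot"].round(2),o["ft_force"].round(2),o["torque"].round(3))
print(robot.ik([.491,0,.14],[180,0,-83.7]),robot.ik([.513,-.24,.1],[180,0,-83.7]))
s=robot.grab_frame("scene"); cv2.imwrite("pics/s3.png",s)
t=robot.grab_frame("top"); cv2.imwrite("pics/t3.png",t)
S,T=cal("scene"),cal("top"); tip=[.4867+.226*np.cos(.0506),-.331-.226*np.sin(.0506),.20-.061-.0135]
us,ut=proj(S,tip),proj(T,tip); print("pred tip",us,ut)
k=lambda im,u:cv2.resize(im[int(u[1])-35:int(u[1])+35,max(0,int(u[0])-40):int(u[0])+40],(400,350),interpolation=0)
cv2.imwrite("pics/c3.png",np.hstack([k(s,us),k(t,ut)]))
```

```text
False
0.025283084254693347 [ 0.48690812 -0.33120381  0.08138794] [-0.55371704 -0.16232626  3.58921852]
9.5333 0.025371678743430034 [ 0.4866 -0.3309  0.1997] [ 1.7998e+02 -2.0000e-02  1.7710e+02] [ 0.1  -0.08 -2.5 ] [-0.024 -0.027  0.007]
[ -15.30463751  -11.31306306  -28.31473459   72.99832847    0.
 -111.60463751] [ -38.29996733    4.02292027  -17.88396343   68.0931163     0.
 -134.59996733]
pred tip [328.2118292   35.88296553] [451.05572003 124.11859212]
```

View pics/c3.png

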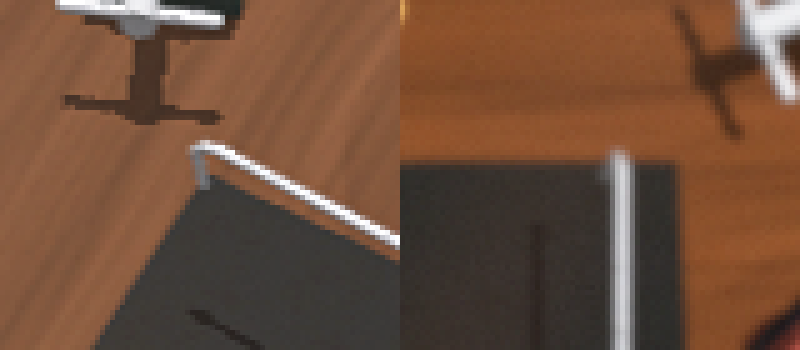

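Grip and tip agree with the prediction: in the scene crop the tip is at about (328.8,37.2), predicted (328.2,35.9). Next I carry the hook to the rack and move it in above the loop.

```bash
cat >> h.py <<'E'
YAW=96.3; HX=np.array([np.cos(np.radians(YAW)),np.sin(np.radians(YAW))])
def tcp(tipxy,tipz): return np.r_[np.array(tipxy)-.226*HX, tipz+.0745]
TIP=np.array([.466,.225])-.003*HX
E
python3 - <<'E'
from h import *
pre=TIP-.10*HX
p=tcp(pre,.125); robot.move_pose(p,[180,0,YAW-180])
robot.line_to(tcp(pre,.062),vel=.12)
print(robot.line_to(tcp(TIP,.062),vel=.08,guard=6)); robot.pause(.2)
o=robot.observe(); print(o["time"],o["tool_pos"].round(4),tcp(TIP,.062).round(4),o["tcp_rot"].round(2),o["ft_force"].round(2),o["torque"].round(2))
out=[]
for n in("scene","top"):
    im=robot.grab_frame(n); cv2.imwrite(f"pics/{n}4.png",im); u=proj(cal(n),np.r_[TIP,.1]); print(n,"pred tip",proj(cal(n),np.r_[TIP,.062]),"rod",u)
    u=u.astype(int); out.append(cv2.resize(im[u[1]-35:u[1]+35,u[0]-40:u[0]+40],(400,350),interpolation=0)); print("org",u-[40,35])
cv2.imwrite("pics/c4.png",np.hstack(out))
E
```

```text
False
13.15 [ 0.4911 -0.0029  0.1365] [ 0.4911 -0.0026  0.1365] [179.99  -0.   -83.73] [ 0.58 -0.33 -2.64] [ 0.08 -0.02  0.04]
scene pred tip [308.71732467 234.7968249 ] rod [308.36507198 231.25234475]
org [268 196]
top pred tip [279.7428822  202.56289498] rod [279.00702957 201.23111991]
org [239 166]
```

View pics/c4.png

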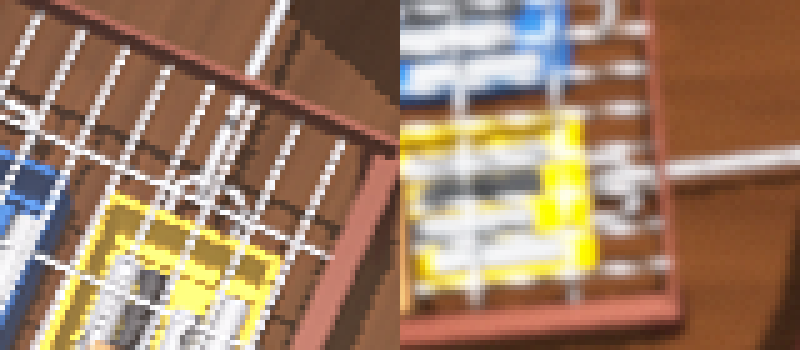

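The rod ends over the loop at about (309,234) in the scene view and (281,202) in the top view, as predicted. I'll lower it under a force guard.

Run:
```python
from h import *
g=robot.line_to(tcp(TIP,.027),vel=.04,guard=3); robot.pause(.2)
o=robot.observe(); print(g,o["time"],o["tool_pos"].round(4),tcp(TIP,.027).round(4),o["ft_force"].round(2))
if not g:
    # gentle contact probe: expect the bar about 8-9 mm back
    q=tcp(TIP-.02*HX,.027); g=robot.line_to(q,vel=.03,guard=1.5); o2=robot.observe()
    print("pull contact",g,np.linalg.norm(o2["tool_pos"][:2]-o["tool_pos"][:2]).round(4),o2["ft_force"].round(2),o2["time"])
im=robot.grab_frame("scene"); cv2.imwrite("pics/s5.png",im)
```

```text
False 14.475 [ 0.4913 -0.0027  0.1017] [ 0.4911 -0.0026  0.1015] [-0.4   0.63 -2.4 ]
pull contact True 0.0131 [-0.66  0.09 -1.68] 14.9583
```

Run:
```python
from h import *
n=np.array([.0925,-.9957,0]); p=np.array(robot.observe()["tool_pos"]); p[2]=.1015
robot.line_to(p+.07*n,vel=.06); o=robot.observe(); print(o["time"],o["tool_pos"].round(4),o["ft_force"].round(2))
im=robot.grab_frame("scene"); cv2.imwrite("pics/s6.png",im)
a=cv2.resize(im[150:330,190:370],(540,540),interpolation=0); cv2.imwrite("pics/c6.png",a)
```

```text
16.3333 [ 0.4984 -0.0851  0.1016] [-0.28  1.04 -2.56]
```

View pics/c6.png

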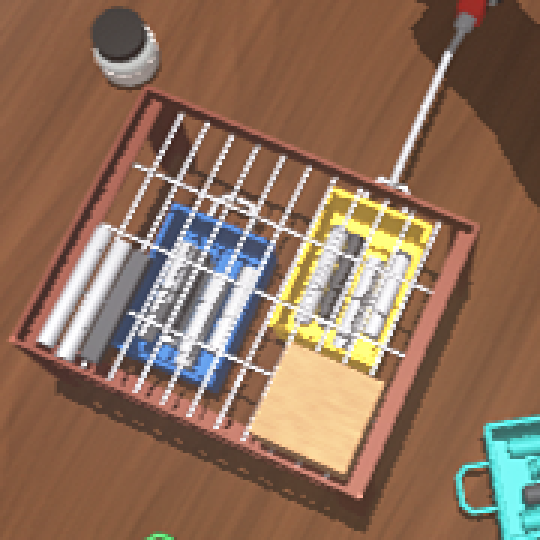

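The yellow pan has moved forward, its loop now emerging under the rack's front edge at about (392,183) in the crop. I'll continue the pull.

Run:
```python
from h import *
n=np.array([.0925,-.9957,0]); p=np.array(robot.observe()["tool_pos"]); p[2]=.1015
robot.line_to(p+.17*n,vel=.07); robot.pause(.3); o=robot.observe(); print(o["time"],o["tool_pos"].round(4),o["ft_force"].round(2))
for k in("scene","top"): cv2.imwrite(f"pics/{k}7.png",robot.grab_frame(k))
a=cv2.imread("pics/scene7.png")[110:310,220:420]; cv2.imwrite("pics/c7.png",cv2.resize(a,(600,600),interpolation=0))
```

```text
19.2583 [ 0.5142 -0.2543  0.1015] [-0.47  4.18 -2.35]
```

View pics/c7.png

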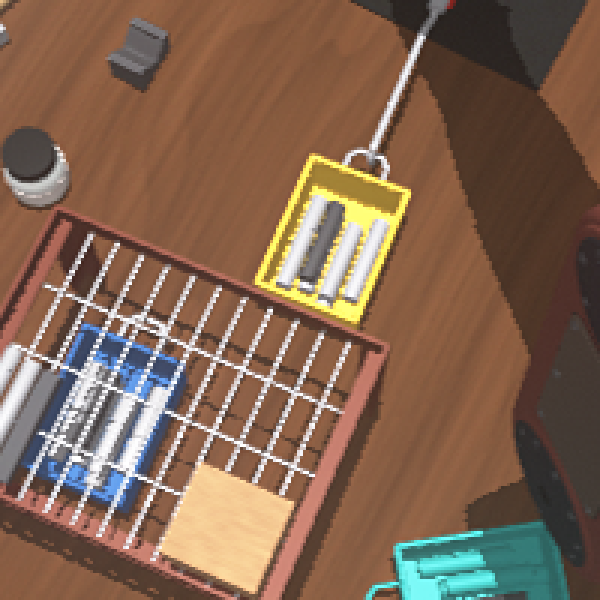

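The yellow pan looks clear of the rack. Its back rim corners are at crop (257,285) and (358,323), and the loop is still on the hook. I'll check the distance numerically.

Run:
```python
from h import *
S=cal("scene"); f=lambda u,v:(220+u/3,110+v/3); P0=np.array([.3695,.172]); n=np.array([.0925,-.9957])
for nm,p in dict(bl=(257,285),br=(358,323),fl=(312,155),fr=(411,190)).items():
    w=onz(S,f(*p),.06); print(nm,w.round(4),"out",((w[:2]-P0)@n).round(4))
```

```text
bl [0.517  0.1495 0.06  ] out 0.0361
br [0.4152 0.1365 0.06  ] out 0.0396
fl [0.5356 0.0068 0.06  ] out 0.1798
fr [ 0.4336 -0.0072  0.06  ] out 0.1843
```

Run:
```python
from h import *
p=np.array(robot.observe()["tool_pos"]); p[2]=.1015; h3=np.r_[HX,0]
p=p+.010*h3; robot.line_to(p,vel=.04); robot.pause(.2); print(robot.observe()["ft_force"].round(2))
g=robot.line_to(p+[0,0,.04],vel=.05,guard=4); o=robot.observe(); print("lift",g,o["ft_force"].round(2),o["time"])
if not g:
    robot.line_to(p+[0,0,.10],vel=.12)
    rot=[180,0,177.1]
    robot.move_pose([.4867,-.331,.2],rot); robot.line_to([.4867,-.331,.10],vel=.12)
    g=robot.line_to([.4867,-.331,.0805],vel=.03,guard=3); robot.pause(.2); o=robot.observe(); print("down",g,o["tool_pos"].round(4),o["tcp_rot"].round(2),o["ft_force"].round(2),o["time"])
cv2.imwrite("pics/scene8.png",robot.grab_frame("scene"))
```

```text
[-0.77  0.32 -2.56]
lift False [-0.92 -0.43 -1.86] 20.9083
down True [ 0.4865 -0.3308  0.0814] [ 1.7997e+02 -3.0000e-02  1.7710e+02] [-0.33 -0.61  6.03] 24.7583
```

Run:
```python
from h import *
robot.set_gripper(.06); robot.line_to([.4867,-.331,.14],vel=.1); robot.set_gripper(.085); robot.line_to([.4867,-.331,.25],vel=.15)
robot.pause(.3); C=cal("wrist"); im=robot.grab_frame("wrist")
h=cv2.cvtColor(im,cv2.COLOR_BGR2HSV); m=cv2.inRange(h,(0,120,50),(10,255,255)); n=0*m;n[80:250,270:370]=m[80:250,270:370]
ys,xs=np.nonzero(n); print("rear",onz(C,(xs[ys==ys.min()].mean(),ys.min()),.037),"front",onz(C,(xs[ys==ys.max()].mean(),ys.max()+1),.037))
o=robot.observe(); print(o["time"],o["ft_force"].round(2))
s=robot.grab_frame("scene"); cv2.imwrite("pics/scene9.png",s)
cv2.imwrite("pics/c9.png",np.hstack([s[20:320,190:440],cv2.resize(im,(480,300))]))
```

```text
rear [ 0.41187788 -0.32701752  0.037     ] front [ 0.52051525 -0.33258343  0.037     ]
27.5917 [-0.2  -0.32 -0.29]
```

View pics/c9.png

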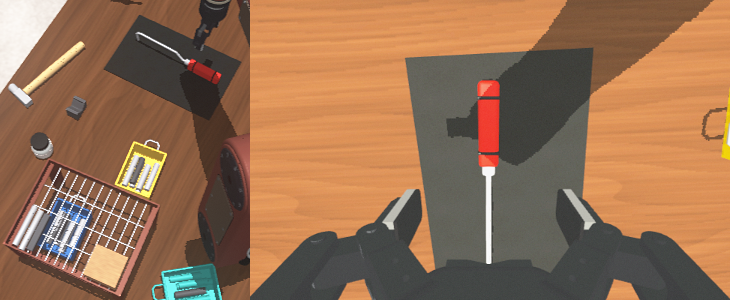

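The hook lies on the mat where it started, with its handle from (0.412,-0.327) to (0.521,-0.333). The pan stands clear in front of the rack at about (140,168) in the crop, and nothing else has moved, so I'm handing in.

```bash
python3 -c "
from plant import robot
print(robot.job_done())"
```

```text
the job is handed in; nothing more can be done
None
```

The job is done and handed in at about 28 s of the 53 s allowed; no verdict was reported. I picked up the hook, dropped its tip into the yellow pan's loop and dragged the pan about 23 cm out from under the rack. Then I unhooked it and laid the hook back on the mat.

What the last checks showed:
- **Yellow pan:** both back corners measured 36–40 mm in front of the rack's front edge, before I unhooked. It looked flat on the bench, and the pull stayed at about 4 N or less.
- **Unhooking:** the lift met no resistance, so the hook came free without dragging the pan.
- **Hook:** its handle lies within about 1 mm of where it started, and the gripper is open and well above it.
- **Blue pan, V-block and jar:** they look unmoved in the last picture, but I did not measure them.

Nothing failed. One reading was off: in the first probe of the loop the hook met the bar after about 13 mm instead of the 8–9 mm I expected. The next picture showed the pan following the hook.

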